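Put the closed bottles in their spill dishes

TASK

Put the four screw-cap containers standing among the glassware away in the grey spill dishes: the big amber bottle in the largest dish, the two white bottles in the two middle-sized dishes (one in each, either way round) and the small vial in the smallest dish. Stand each one upright and flat on the floor of its dish, do not tip any over, and leave the flask and the beaker that stand among them where they are.

Things in the scene. Friction and masses are not known exactly. Their poses are not given: they have to be found in the camera images.
- amber_bottle: The big amber screw-cap bottle with a red cap: 60 mm diameter, 135 mm high, about 380 g. Grasp it round the body; shoulder and cap count as part of a plain upright cylinder of 60 mm up to 131 mm. Origin: centre of its underside, z up. Belongs in the largest dish.
- white_bottle_1: White screw-cap bottle, one of two alike in shape and size (white cap): 37 mm diameter, 88 mm high, about 60 g. Grasp it round the body; shoulder and cap count as part of a plain upright cylinder of 37 mm up to 84 mm. Origin: centre of its underside, z up. Belongs in a middle-sized dish.
- white_bottle_2: White screw-cap bottle, one of two alike in shape and size (green cap): 37 mm diameter, 88 mm high, about 60 g. Grasp it round the body; shoulder and cap count as part of a plain upright cylinder of 37 mm up to 84 mm. Origin: centre of its underside, z up. Belongs in a middle-sized dish.
- vial: Small clear screw-cap sample vial with a white cap: 20 mm diameter, 48 mm high (cap 18 mm wide, from 38 mm up), about 14 g. Origin: centre of its underside, z up. Belongs in the smallest dish.
- dish_large: Shallow round grey plastic spill dish with a flat floor and a low upright rim, the largest of its kind: inner diameter 80 mm, outer 86 mm, 10 mm high, floor 3 mm thick, two small tabs on the rim. It cannot be shifted. Origin: centre of its underside, z up. Place of the amber bottle.
- dish_mid_1: Shallow round grey plastic spill dish with a flat floor and a low upright rim, one of the two middle-sized of its kind: inner diameter 57 mm, outer 63 mm, 10 mm high, floor 3 mm thick, two small tabs on the rim. It cannot be shifted. Origin: centre of its underside, z up. Place of one white bottle.
- dish_mid_2: Shallow round grey plastic spill dish with a flat floor and a low upright rim, one of the two middle-sized of its kind: inner diameter 57 mm, outer 63 mm, 10 mm high, floor 3 mm thick, two small tabs on the rim. It cannot be shifted. Origin: centre of its underside, z up. Place of the other white bottle.
- dish_small: Shallow round grey plastic spill dish with a flat floor and a low upright rim, the smallest of its kind: inner diameter 36 mm, outer 42 mm, 10 mm high, floor 3 mm thick, two small tabs on the rim. It cannot be shifted. Origin: centre of its underside, z up. Place of the vial.
- flask: Bystander, stays put: clear volumetric flask with a round bulb (40 mm), a thin neck and a red stopper, 122 mm high. Origin: centre of its underside.
- beaker: Bystander, stays put: small clear open glass beaker, 44 mm wide (50 mm over the spout), 56 mm high. Origin: centre of its underside.
Not all that is in view belongs to the job. Leave any pink look-alike of the white_bottle_1 alone. Leave any green look-alike of the amber_bottle alone.

How it is judged:
By the outcome, as a careful person would: the job done as asked, in the order asked, and still so for the second after the job is handed in, with the robot touching nothing.
It also fails if it takes over 102 s, if anything falls off the work surface, if the arm or the gripper's body presses on something with over 40 N, if the wrist force passes 120 N, or if a joint passes its speed limit or range.

ROBOT

A 6-joint arm with a two-finger parallel gripper is mounted at the origin on the work surface; the furniture and walls round the work are solid. World frame = base frame: x ahead of the robot, y to its left, z up, the work surface at z = 0. Lengths are in m, angles in rad, forces in N, time in s.
With the tool pointing down it reaches from about 0.25 to 0.8 m from the base axis. Payload 8.5 kg.
Tool frame: the origin (TCP) lies midway between the tips of the shut fingers; the grasp point (between the pads) lies 19 mm behind it (env.tcp_to_grasp is the distance from the TCP to the grasp point, in m); z points along the fingers, y is the line along which they close (so a half turn about z gives the same grasp; the last joint's range is limited). The gripper opens to 85 mm and grips with 20 to 120 N. Pads are 22 mm wide; open, the fingers measure 114 mm over their backs; the gripper's body (76 mm by 85 mm) begins 54 mm behind the grasp point. The pads swing forward as they close: fully open they stand 13 mm farther back than shut.
Start: joints at [0, 0.238, -0.013, 1.319, 0, 1.571], TCP at [0.525, -0, 0.231] pointing down, gripper open.
Joint ranges: [-2.66, 2.66], [-1.03, 1.9], [-1.14, 1.46], [-1.82, 2.27], [-1.45, 1.34], [-3.14, 3.14]. Speed limits (rad/s): [2.22, 2.22, 2.79, 3.14, 3.14, 3.14].

INTERFACE

Orientations are given as a rotation vector (axis times angle).
In Python, from rig import env, cams gives the robot as it stands. The module is installed in compiled form; this text tells all that it offers.
- The arm moves only by the tool move_arm, never from a script. Its argument "motion" is a list of rows, each a list of 3 entries, a list of its own where there are three numbers: the shift along the tool's x, y, z in m, then the turn, a rotation vector about the tool's x, y, z in rad, then the finger opening in m, from 0 to 0.0854. In form: [[[dx, dy, dz], [wx, wy, wz], fingers], ...]. A call has 1 to 8 rows; each row is the pose to reach, as a shift and turn from the pose commanded when the call began, along the tool's axes at that moment; what a row does not reach only later rows make up. A row lasts 1/10 s, in which the tool goes at most 50 mm and 8.59 degrees, less where a joint would pass 70% of its speed; a pose out of reach is approached as far as the arm can. A call with a gripper value outside its range is refused whole. The fingers move at their own pace and stop on an object; "squeeze" is the grip in N (left out, the last holds). Time passes only in rows, so rows that repeat a pose let the fingers close. It gives the time, the measured TCP pose, the force, the opening and the grip force at its end, in the units of the state.
- env.get_state(): the state, without advancing time (a new reading comes with each control period).
- cams.grab_frame(name): name is "scene" or "side" or "wrist"; returns (picture, depth): 480x640x3 uint8, blue, green, red; 480x640 float32, m along the optical axis (not along the pixel's ray), 0 where there is no reading.
- cams.get_calibration(name): a dict with "intrinsics" (3x3 intrinsics, pixels), "extrinsics" (4x4, takes a point from world to camera coordinates). Camera axes: x right, y up, looking along -z (the intrinsics and any distortion apply to the point x, -y, -z); pixel columns grow to the right and rows downward; lengths in m; the calibration is good to about 2 mm. A picture is of the moment at which its call begins: read the wrist's pose just before it. get_calibration takes no time and is no camera call; for the wrist camera it gives the pose at the moment of the call.
- env.finish_job(): hands the job in; it is judged then, once.
Trained networks look in the newest picture that a camera, given by its name, has taken for a name from the list of things; names that differ only in an ending like _2 or _b are one class to them, and where a whole thing is asked for, a point or a joint stands for the part that bears it (a point fixed in the world has none). Each returns a list of dicts, best first, with "p" (0 to 1); they miss things now and then, are a little off and sometimes report something else, mostly with a low value. They report only what shows in the picture. A call takes as long as a camera call. They do not tell look-alikes from the thing itself.
- cams.spot_in(camera, name): "box" ([left, top, right, bottom] in pixels, round what is visible of it).
The state is a dict: "t": time; "qpos": joint angles; "qvel": joint speeds; "tau": joint torques, N m; "ee_pos": TCP position; "orientation": TCP orientation; "force": force on the tool from outside, world axes, zero at the start; "torque": the same for the moment, N m; "finger_gap": finger opening in m; "grip_force": force on a finger pad.
Only numpy, scipy, OpenCV 4.12 (cv2) and the standard library are available. Lean on these libraries where they do the work, as an engineer would, in place of code of your own. Each camera call takes 0.05 s, during which the arm holds its last target. There are 200 camera calls.

## Working session

There is one attempt and no reset: what is moved stays moved. The work goes in short steps, Python scripts to look and compute and a tool call to move; the robot and the scene stay as the last step left them, time stands still between calls to the robot, and variables do not carry over. Pictures are saved under pics/ and viewed, at most 14 in all, crops included, and the job is handed in when it is done.

Besides the shell and the picture viewer there is one more tool, called after "Emit:" as name([rows], argument=value, ...), one row to a line, values as JSON. move_arm: Moves the arm, as the interface text tells. Its arguments: {"type":"object","properties":{"motion":{"type":"array","items":{"type":"array"}},"squeeze":{"type":"number"}},"required":["motion"]}

```bash
mkdir -p pics; python3 - <<'E'
from rig import env,cams
import cv2,numpy as np
s=env.get_state();print(s)
for c in("scene","side"):
    im,d=cams.grab_frame(c);cv2.imwrite(f"pics/{c}0.png",im);np.savez(f"{c}0.npz",im=im,d=d)
    k=cams.get_calibration(c);print(c,k)
    for n in ["amber_bottle","white_bottle_1","vial","dish_large","dish_mid_1","dish_small","flask","beaker"]:
        print(n,[(np.round(r["box"]).astype(int).tolist(),round(r["p"],2)) for r in cams.spot_in(c,n)][:5])
E
```

```text
{'t': 0.0, 'qpos': array([ 1.11064349e-05,  2.38800139e-01, -1.42540677e-02,  1.31920639e+00,
        2.59271495e-05,  1.57081521e+00]), 'qvel': array([-0.00122489,  0.00201811,  0.00079068,  0.00147077, -0.00045265,
       -0.00015659]), 'tau': array([ 1.29771975e-03, -5.38790166e+01,  3.46437156e+01,  1.83730113e-02,
        1.69192181e-04,  6.54446694e-05]), 'ee_pos': array([5.24581985e-01, 1.37806852e-05, 2.30667548e-01]), 'orientation': array([-2.22070475e+00, -2.22068744e+00,  1.59708353e-03]), 'force': array([-0.16952772,  0.08970341, -0.43530172]), 'torque': array([ 0.07685035, -0.03592921, -0.04105221]), 'grip_force': 0.0, 'finger_gap': 0.08531258973998923}
scene {'intrinsics': array([[522.6301056 ,   0.        , 321.60576378],
       [  0.        , 522.6301056 , 237.15979565],
       [  0.        ,   0.        ,   1.        ]]), 'extrinsics': array([[ 6.10774860e-01, -7.91803744e-01, -9.49603832e-04,
        -3.05359950e-01],
       [ 5.76687866e-01,  4.44018161e-01,  6.85768895e-01,
        -3.16229585e-01],
       [-5.42572737e-01, -4.19398026e-01,  7.27818741e-01,
      
[... 763 characters left out ...]
 0.038403  ,  0.02701991,  0.53315384],
       [ 0.00881567, -0.41182165,  0.91122182, -0.04130269],
       [ 0.04612104,  0.91045491,  0.41102885, -0.96803978],
       [ 0.        ,  0.        ,  0.        ,  1.        ]])}
amber_bottle [([246, 207, 284, 295], 0.94), ([424, 219, 471, 313], 0.57)]
white_bottle_1 [([216, 188, 238, 235], 0.87), ([265, 170, 284, 205], 0.74)]
vial [([256, 289, 270, 324], 0.93)]
dish_large [([345, 268, 385, 288], 0.67), ([334, 167, 353, 225], 0.65), ([326, 307, 400, 350], 0.59)]
dish_mid_1 [([343, 266, 385, 287], 0.6), ([328, 240, 370, 260], 0.58)]
dish_small [([279, 212, 281, 220], 0.63)]
flask [([332, 167, 355, 222], 0.59)]
beaker [([328, 174, 342, 202], 0.95)]
```

View pics/scene0.png

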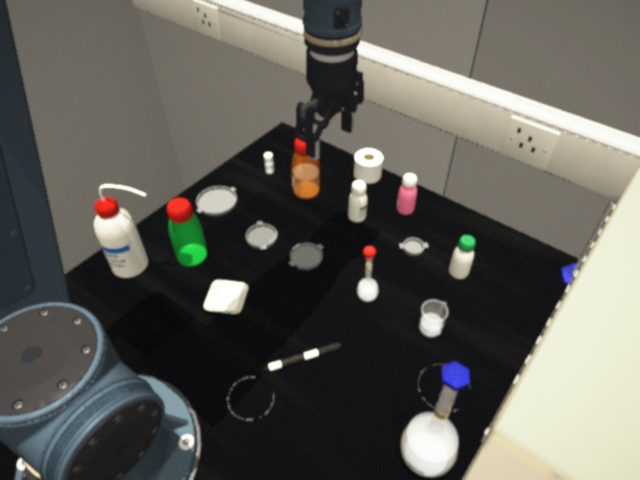

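View pics/side0.png

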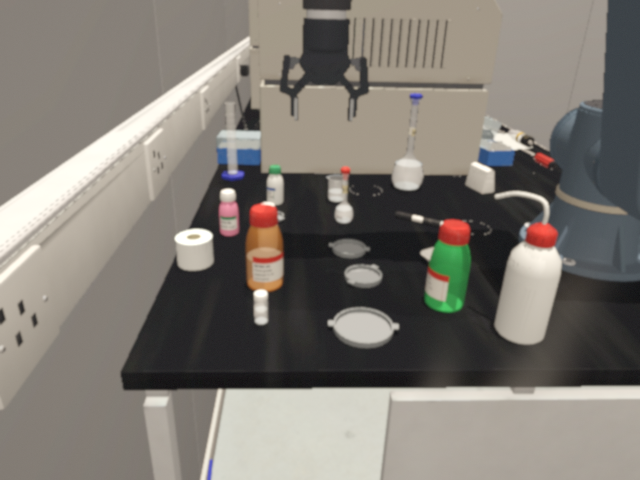

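The scene picture shows amber (305,175), the white-cap bottle (358,202), the green-cap bottle (461,257), the vial (268,163) and the dishes: large (217,201), mid (262,235) and (306,256), small (414,246). The pink bottle is at (406,195), the green bottle at (187,235), the flask at (368,275) and the beaker at (432,318). The side view agrees: amber (265,250), vial (261,307), large dish (363,327), with the second white bottle hidden behind the amber one.

```bash
cat > h.py <<'E'
import numpy as np,cv2
from rig import env,cams
def ray(k,uv):
    K,E=k["intrinsics"],k["extrinsics"]
    p=np.linalg.inv(K)@[uv[0],uv[1],1]; d=E[:3,:3].T@np.array([p[0],-p[1],-1])
    return -E[:3,:3].T@E[:3,3],d
def onz(k,uv,z):
    o,d=ray(k,uv); return o+d*(z-o[2])/d[2]
def proj(k,P):
    c=k["extrinsics"][:3,:3]@P+k["extrinsics"][:3,3]
    q=k["intrinsics"]@[c[0],-c[1],-c[2]]; return q[:2]/q[2]
E
python3 - <<'E'
from h import *
sc=cams.get_calibration("scene");si=cams.get_calibration("side")
A={"amber":([292,142,316,200],.067),"w1":([347,183,364,221],.044),"pink":([396,175,417,216],.044),"w2g":([449,235,475,279],.044),"vial":([263,152,275,174],.024),
"dL":([196,184,238,216],.007),"mA":([245,220,277,250],.007),"mB":([289,242,324,270],.007),"dS":([400,238,428,255],.007),"flask":([358,247,379,302],.061),"beaker":([418,298,447,338],.028),"green":([168,197,207,265],.067),"roll":([353,149,383,183],.02)}
for n,(b,z) in A.items(): print(n,np.round(onz(sc,((b[0]+b[2])/2,(b[1]+b[3])/2),z),3))
print('side')
B={"amber":([246,207,284,291],.067),"vial":([253,290,269,324],.024),"dL":([332,307,395,348],.007),"mA":([343,263,385,288],.007),"mB":([330,239,369,258],.007),"w2g":([266,166,285,205],.044),"flask":([335,167,354,223],.061),"beaker":([327,174,346,202],.028)}
for n,(b,z) in B.items(): print(n,np.round(onz(si,((b[0]+b[2])/2,(b[1]+b[3])/2),z),3))
im,d=cams.grab_frame("wrist");cv2.imwrite("pics/w0.png",im)
k=cams.get_calibration("wrist");print(k, onz(k,(320,240),0))
E
```

```text
amber [0.608 0.13  0.067]
w1 [0.617 0.003 0.044]
pink [ 0.696 -0.068  0.044]
w2g [ 0.615 -0.236  0.044]
vial [0.622 0.243 0.024]
dL [0.475 0.263 0.007]
mA [0.456 0.119 0.007]
mB [0.468 0.012 0.007]
dS [ 0.616 -0.139  0.007]
flask [ 0.464 -0.13   0.061]
beaker [ 0.475 -0.256  0.028]
green [0.341 0.192 0.067]
roll [0.753 0.063 0.02 ]
side
amber [0.619 0.142 0.067]
vial [0.62  0.242 0.024]
dL [0.474 0.268 0.007]
mA [0.454 0.12  0.007]
mB [0.468 0.018 0.007]
w2g [ 0.614 -0.227  0.044]
flask [ 0.466 -0.124  0.061]
beaker [ 0.471 -0.26   0.028]
{'intrinsics': array([[396.71553208,   0.        , 312.88599701],
       [  0.        , 396.71553208, 238.90165868],
       [  0.        ,   0.        ,   1.        ]]), 'extrinsics': array([[ 9.99999277e-01, -9.69941883e-04,  7.10117524e-04,
        -5.25744123e-01],
       [ 1.12190865e-03,  9.65189821e-01, -2.61547991e-01,
         3.32572766e-02],
       [-4.31711855e-04,  2.61548598e-01,  9.65190212e-01,
        -3.78371552e-01],
       [ 0.00000000e+00,  0.00000000e+00,  0.00000000e+00,
         1.00000000e+00]])} [ 0.53266832 -0.03618902  0.        ]
```

View pics/w0.png

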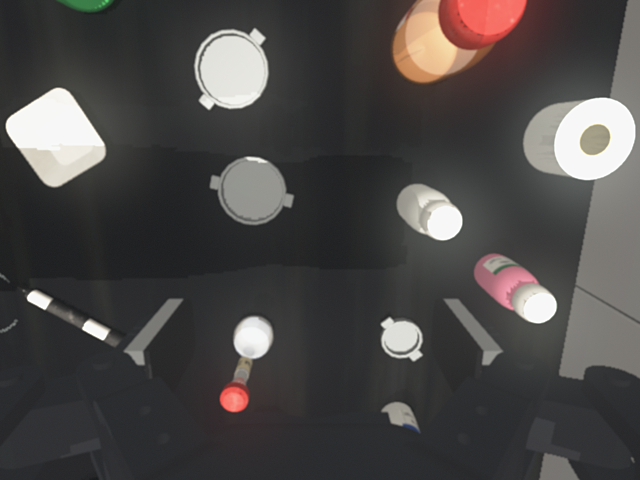

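The wrist view shows the white bottle's cap at (443,220), mid dishes at (232,69) and (252,190), the small dish at (402,339), the flask bulb at (253,338) and the pink bottle's cap at (534,302).

```bash
python3 - <<'E'
from h import *
k=cams.get_calibration("wrist")
for n,uv,z in [("w1",(443.5,220),.088),("pinkcap",(534,302),.088),("mA rim",(232,69),.010),("mB",(252,190),.010),("dS",(402,339),.010),("flask bulb",(253,338),.02),("amber cap",(485,4),.135)]:
    print(n,np.round(onz(k,uv,z),4))
print([(np.round(r["box"]).tolist(),round(r["p"],2)) for n in("white_bottle_1","dish_mid_1","dish_small") for r in cams.spot_in("wrist",n)])
E
```

```text
w1 [0.6221 0.0031 0.088 ]
pinkcap [ 0.6985 -0.0625  0.088 ]
mA rim [0.4569 0.1178 0.01  ]
mB [0.4697 0.0143 0.01  ]
dS [ 0.6166 -0.1384  0.01  ]
flask bulb [ 0.4662 -0.1315  0.02  ]
amber cap [0.6185 0.1325 0.135 ]
[([396.0, 184.0, 459.0, 237.0], 0.88), ([384.0, 400.0, 416.0, 432.0], 0.85), ([479.0, 251.0, 556.0, 324.0], 0.66), ([212.0, 156.0, 294.0, 226.0], 0.91), ([196.0, 26.0, 269.0, 110.0], 0.62), ([382.0, 317.0, 421.0, 356.0], 0.89), ([384.0, 400.0, 415.0, 431.0], 0.42)]
```

Emit:
move_arm([
  [[0.003,0.04,0],[0,0,0],0.075],
  [[0.003,0.08,0],[0,0,0],0.075],
  [[0.003,0.0965,0.02],[0,0,0],0.075],
  [[0.003,0.0965,0.06],[0,0,0],0.075],
  [[0.003,0.0965,0.1],[0,0,0],0.075],
  [[0.003,0.0965,0.14],[0,0,0],0.075],
  [[0.003,0.0965,0.17],[0,0,0],0.075],
  [[0.003,0.0965,0.19],[0,0,0],0.075],
], squeeze=25)

```text
t: 1.9
ee_pos: [0.6201, 0.003, 0.0386]
orientation: [-2.22, -2.22, 0.004]
force: [0.3, -0.4, 0.0]
finger_gap: 0.0753
grip_force: 0.0
```

Emit:
move_arm([
  [[0,0,0],[0,0,0],0.02],
  [[0,0,0],[0,0,0],0.02],
  [[0,0,0],[0,0,0],0.02],
  [[0,0,0],[0,0,0],0.02],
  [[0,0,0],[0,0,0],0.02],
], squeeze=25)

```text
t: 2.4
ee_pos: [0.6223, 0.003, 0.0426]
orientation: [2.22, 2.22, 0.002]
force: [0.1, -0.4, 3.8]
finger_gap: 0.0366
grip_force: 26.2
```

Emit:
move_arm([
  [[0,0,-0.02],[0,0,0],0.02],
  [[0,0,-0.05],[0,0,0],0.02],
  [[0.003,-0.03,-0.05],[0,0,0],0.02],
  [[0.006,-0.06,-0.05],[0,0,0],0.02],
  [[0.008,-0.09,-0.05],[0,0,0],0.02],
  [[0.01,-0.12,-0.05],[0,0,0],0.02],
  [[0.0115,-0.14,-0.05],[0,0,0],0.02],
  [[0.0115,-0.1515,-0.05],[0,0,0],0.02],
])

```text
t: 3.2
ee_pos: [0.4685, 0.0146, 0.0918]
orientation: [2.221, 2.222, 0.0]
force: [0.5, 0.5, -0.8]
finger_gap: 0.0363
grip_force: 25.9
```

Emit:
move_arm([
  [[0,0,0],[0,0,0],0.02],
  [[0,0,0.02],[0,0,0],0.02],
  [[0,0,0.035],[0,0,0],0.02],
  [[0,0,0.043],[0,0,0],0.02],
  [[0,0,0.046],[0,0,0],0.02],
  [[0,0,0.046],[0,0,0],0.02],
])

```text
t: 3.8
ee_pos: [0.4708, 0.0145, 0.0457]
orientation: [2.221, 2.221, 0.001]
force: [0.6, -0.1, -1.2]
finger_gap: 0.0361
grip_force: 25.9
```

```bash
python3 - <<'E'
from h import *
a=cams.grab_frame("scene")[0][120:300,180:420];b=cams.grab_frame("side")[0][150:330,220:460]
cv2.imwrite("pics/c1.png",cv2.resize(np.vstack([a,b]),None,fx=1.66,fy=1.66,interpolation=cv2.INTER_CUBIC))
print(env.get_state()["ee_pos"],env.get_state()["force"])
E
```

```text
[0.470941   0.01447878 0.04567103] [0.33812888 0.17452001 1.13474151]
```

View pics/c1.png

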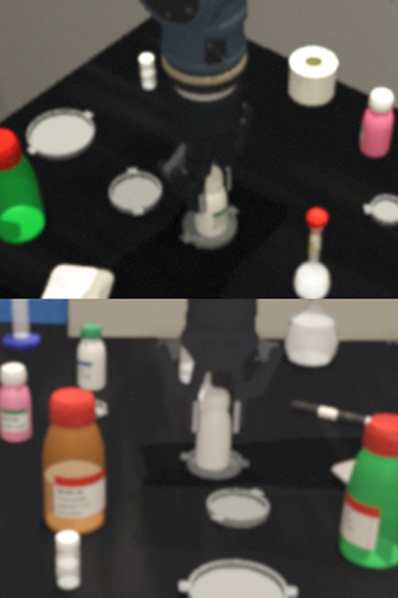

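The crop shows the white bottle upright inside the mid dish, so I'm releasing it and going to look at the second one.

Emit:
move_arm([
  [[0,0,0],[0,0,0],0.075],
  [[0,0,0],[0,0,0],0.075],
  [[0,0,0],[0,0,0],0.075],
  [[0,0,-0.03],[0,0,0],0.075],
  [[0,0,-0.075],[0,0,0],0.075],
  [[0,0,-0.12],[0,0,0],0.075],
  [[0,0,-0.165],[0,0,0],0.075],
  [[-0.02,0.02,-0.18],[0,0,0],0.075],
])

```text
t: 4.7
ee_pos: [0.4902, -0.0044, 0.2302]
orientation: [2.217, 2.221, 0.007]
force: [1.2, 0.2, 0.1]
finger_gap: 0.0749
grip_force: 0.0
```

Emit:
move_arm([
  [[-0.03,0.03,0],[0,0,0],0.075],
  [[-0.06,0.06,0],[0,0,0],0.075],
  [[-0.1,0.09,0],[0,0,0],0.075],
  [[-0.13,0.11,0],[0,0,0],0.075],
  [[-0.15,0.12,0],[0,0,0],0.075],
  [[-0.15,0.12,0],[0,0,0],0.075],
  [[-0.15,0.12,0],[0,0,0],0.075],
])

```text
t: 5.4
ee_pos: [0.6097, -0.1556, 0.2247]
orientation: [-2.222, -2.22, 0.001]
force: [1.0, 1.2, 0.5]
finger_gap: 0.075
grip_force: 0.0
```

```bash
python3 - <<'E'
from h import *
k=cams.get_calibration("wrist");im,d=cams.grab_frame("wrist");cv2.imwrite("pics/w1.png",im)
s=env.get_state();print(s["ee_pos"],s["orientation"])
for n in("white_bottle_1","dish_small"): print(n,[(np.round(r["box"]).tolist(),round(r["p"],2)) for r in cams.spot_in("wrist",n)])
np.save("k.npy",k,allow_pickle=True)
E
```

```text
[ 0.60948479 -0.15506043  0.22506416] [-2.22094145e+00 -2.22065264e+00  4.59733122e-04]
white_bottle_1 [([301.0, 267.0, 339.0, 342.0], 0.94), ([100.0, 2.0, 162.0, 26.0], 0.79), ([402.0, 77.0, 471.0, 127.0], 0.69)]
dish_small [([298.0, 162.0, 340.0, 213.0], 0.9), ([103.0, 1.0, 186.0, 47.0], 0.16)]
```

View pics/w1.png

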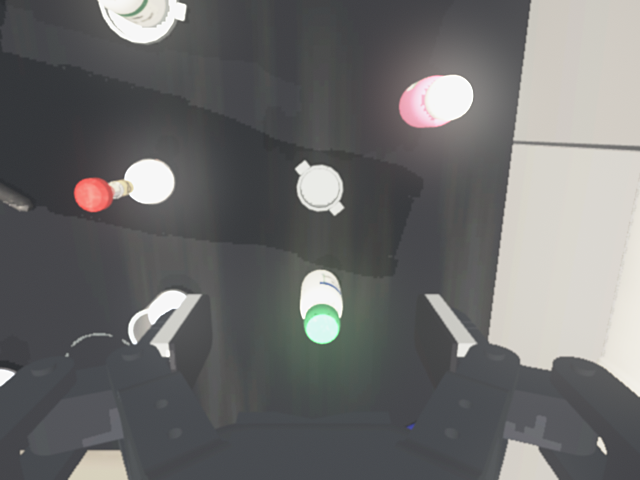

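The green cap is at (322,325), the small dish at (320,188) and the beaker at (165,310). There is a bit of blue base at (410,427) to keep clear of.

```bash
python3 - <<'E'
from h import *
k=np.load("k.npy",allow_pickle=True).item()
for n,uv,z in [("w2",(322,325),.088),("dS",(320.5,188),.010),("beaker~",(155,315),.05),("blue",(410,427),.0),("flask",(94,194),.115),("wallbase",(510,200),0)]:
    print(n,np.round(onz(k,uv,z),4))
si=cams.get_calibration("side");print("blue side",onz(si,(233,175),.0)); 
d=np.load("side0.npz")["d"];print(d[175,233],d[130,231],d[150,350])
E
```

```text
w2 [ 0.6172 -0.2342  0.088 ]
dS [ 0.6171 -0.1385  0.01  ]
beaker~ [ 0.4719 -0.244   0.05  ]
blue [ 0.7167 -0.4036  0.    ]
flask [ 0.4701 -0.1277  0.115 ]
wallbase [ 0.7946 -0.1515  0.    ]
blue side [ 7.35394406e-01 -4.32028577e-01 -5.55111512e-17]
1.2978824 1.2537931 1.3015553
```

Emit:
move_arm([
  [[-0.04,0.007,0],[0,0,0],0.075],
  [[-0.078,0.007,0.01],[0,0,0],0.075],
  [[-0.078,0.007,0.05],[0,0,0],0.075],
  [[-0.078,0.007,0.09],[0,0,0],0.075],
  [[-0.078,0.007,0.13],[0,0,0],0.075],
  [[-0.078,0.007,0.16],[0,0,0],0.075],
  [[-0.078,0.007,0.18],[0,0,0],0.075],
  [[-0.078,0.007,0.184],[0,0,0],0.075],
])

```text
t: 6.35
ee_pos: [0.6153, -0.2319, 0.0391]
orientation: [-2.217, -2.22, 0.003]
force: [-0.1, -0.6, 0.1]
finger_gap: 0.0752
grip_force: 0.0
```

Emit:
move_arm([
  [[0,0,0],[0,0,0],0.02],
  [[0,0,0],[0,0,0],0.02],
  [[0,0,0],[0,0,0],0.02],
  [[0,0,0],[0,0,0],0.02],
  [[0,0,0],[0,0,0],0.02],
], squeeze=25)

```text
t: 6.85
ee_pos: [0.6179, -0.2337, 0.043]
orientation: [2.22, 2.22, 0.002]
force: [-0.1, 0.4, 7.3]
finger_gap: 0.0363
grip_force: 28.7
```

Emit:
move_arm([
  [[0,0,-0.03],[0,0,0],0.02],
  [[0,0,-0.07],[0,0,0],0.02],
  [[0,0,-0.11],[0,0,0],0.02],
  [[0,0,-0.145],[0,0,0],0.02],
  [[0.02,-0.01,-0.155],[0,0,0],0.02],
  [[0.055,-0.025,-0.155],[0,0,0],0.02],
  [[0.09,-0.04,-0.155],[0,0,0],0.02],
  [[0.125,-0.055,-0.155],[0,0,0],0.02],
])

```text
t: 7.65
ee_pos: [0.5613, -0.1075, 0.1968]
orientation: [2.222, 2.22, 0.001]
force: [0.3, -0.3, 0.7]
finger_gap: 0.0365
grip_force: 28.5
```

Emit:
move_arm([
  [[0.04,-0.018,0],[0,0,0],0.02],
  [[0.08,-0.036,0],[0,0,0],0.02],
  [[0.12,-0.054,0],[0,0,0],0.02],
  [[0.16,-0.074,0],[0,0,0],0.02],
  [[0.195,-0.09,0],[0,0,0],0.02],
  [[0.22,-0.1,0],[0,0,0],0.02],
  [[0.2265,-0.1046,0],[0,0,0],0.02],
  [[0.2265,-0.1046,0],[0,0,0],0.02],
])

```text
t: 8.45
ee_pos: [0.457, 0.1186, 0.1968]
orientation: [2.219, 2.223, 0.001]
force: [-0.2, -0.3, -0.1]
finger_gap: 0.0367
grip_force: 28.4
```

Emit:
move_arm([
  [[0,0,0.03],[0,0,0],0.02],
  [[0,0,0.07],[0,0,0],0.02],
  [[0,0,0.11],[0,0,0],0.02],
  [[0,0,0.135],[0,0,0],0.02],
  [[0,0,0.147],[0,0,0],0.02],
  [[0,0,0.151],[0,0,0],0.02],
  [[0,0,0.151],[0,0,0],0.02],
])

```text
t: 9.15
ee_pos: [0.4573, 0.1167, 0.0455]
orientation: [-2.223, -2.219, 0.002]
force: [1.2, -0.7, -2.2]
finger_gap: 0.0363
grip_force: 26.0
```

```bash
python3 - <<'E'
from h import *
a=cams.grab_frame("scene")[0][120:300,180:420];b=cams.grab_frame("side")[0][150:330,220:460]
cv2.imwrite("pics/c2.png",cv2.resize(np.vstack([a,b]),None,fx=1.66,fy=1.66,interpolation=cv2.INTER_CUBIC))
print(env.get_state()["ee_pos"],env.get_state()["force"])
E
```

```text
[0.45814008 0.11696626 0.04555437] [-0.61600154 -0.43708392  0.03721397]
```

View pics/c2.png

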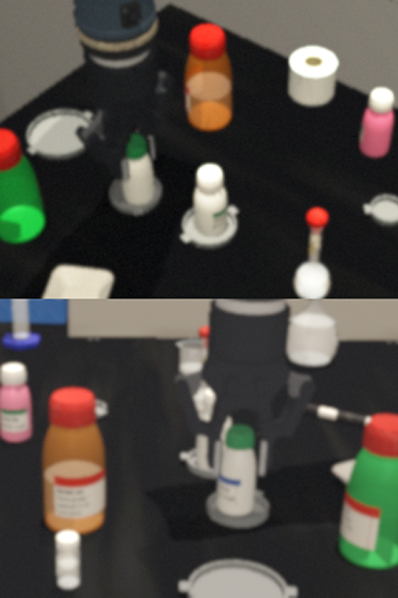

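Both white bottles stand upright in their dishes. Next I'm releasing and looking at the amber bottle, the vial and the large dish.

Emit:
move_arm([
  [[0,0,0],[0,0,0],0.075],
  [[0,0,0],[0,0,0],0.075],
  [[0,0,0],[0,0,0],0.075],
  [[0,0,-0.03],[0,0,0],0.075],
  [[0,0,-0.075],[0,0,0],0.075],
  [[0,0,-0.12],[0,0,0],0.075],
  [[0,0,-0.165],[0,0,0],0.075],
  [[0.01,0.02,-0.2],[0,0,0],0.075],
])

```text
t: 10.05
ee_pos: [0.4762, 0.1274, 0.2486]
orientation: [2.221, 2.22, 0.002]
force: [0.6, 0.2, -0.7]
finger_gap: 0.0753
grip_force: 0.0
```

Emit:
move_arm([
  [[0.02,0.03,-0.01],[0,0,0],0.085],
  [[0.04,0.06,-0.03],[0,0,0],0.085],
  [[0.06,0.08,-0.03],[0,0,0],0.085],
  [[0.06,0.09,-0.03],[0,0,0],0.085],
  [[0.06,0.09,-0.03],[0,0,0],0.085],
])

```text
t: 10.55
ee_pos: [0.568, 0.1881, 0.2742]
orientation: [-2.22, -2.222, 0.002]
force: [-0.9, -0.5, 0.6]
finger_gap: 0.085
grip_force: 0.0
```

```bash
python3 - <<'E'
from h import *
k=cams.get_calibration("wrist");im,d=cams.grab_frame("wrist");cv2.imwrite("pics/w2.png",im)
s=env.get_state();print(s["ee_pos"],s["orientation"])
for n in("amber_bottle","vial","dish_large"): print(n,[(np.round(r["box"]).tolist(),round(r["p"],2)) for r in cams.spot_in("wrist",n)])
np.save("k.npy",k,allow_pickle=True)
E
```

```text
[0.56704928 0.18757433 0.27441612] [-2.22085506 -2.22099329  0.00282413]
amber_bottle [([333.0, 221.0, 410.0, 315.0], 0.85), ([0.0, 161.0, 119.0, 244.0], 0.81), ([165.0, 72.0, 268.0, 164.0], 0.43)]
vial [([359.0, 133.0, 383.0, 157.0], 0.58)]
dish_large [([167.0, 76.0, 266.0, 164.0], 0.61)]
```

View pics/w2.png

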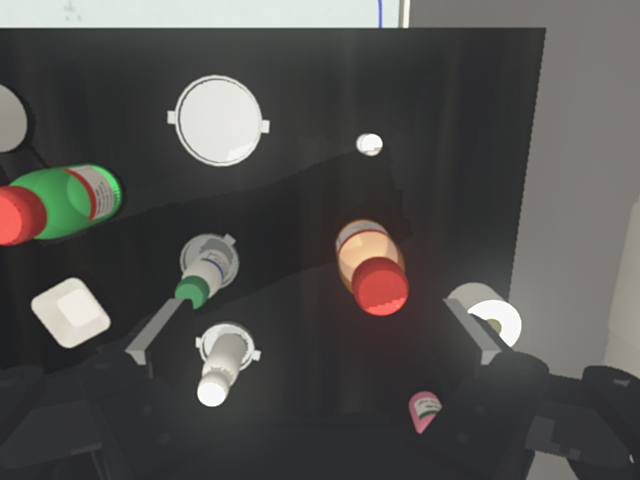

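The amber cap is at (381,287), the vial cap at (370,144) and the large dish at (218,121). Both white bottles are in their dishes and the roll is at (492,325).

```bash
python3 - <<'E'
from h import *
k=np.load("k.npy",allow_pickle=True).item()
for n,uv,z in [("amber",(381,287.5),.135),("amberbase",(367,243),.03),("vial",(371,144.5),.048),("dL",(218,120.5),.010),("roll",(494,325),.05),("green cap",(12,215),.135),("edge",(300,28),0)]:
    print(n,np.round(onz(k,uv,z),4))
E
```

```text
amber [0.6204 0.1394 0.135 ]
amberbase [0.6233 0.145  0.03  ]
vial [0.6211 0.2428 0.048 ]
dL [0.4751 0.2646 0.01  ]
roll [0.7529 0.0638 0.05  ]
green cap [0.3503 0.1959 0.135 ]
edge [0.5562 0.3492 0.    ]
```

Emit:
move_arm([
  [[-0.02,0.025,0],[0,0,0],0.085],
  [[-0.049,0.053,0],[0,0,0],0.085],
  [[-0.049,0.053,0.02],[0,0,0],0.085],
  [[-0.049,0.053,0.06],[0,0,0],0.085],
  [[-0.049,0.053,0.1],[0,0,0],0.085],
  [[-0.049,0.053,0.14],[0,0,0],0.085],
  [[-0.049,0.053,0.175],[0,0,0],0.085],
  [[-0.049,0.053,0.195],[0,0,0],0.085],
])

```text
t: 11.55
ee_pos: [0.6181, 0.1381, 0.0778]
orientation: [-2.221, -2.22, 0.004]
force: [0.4, -0.1, 0.1]
finger_gap: 0.0851
grip_force: 0.0
```

Emit:
move_arm([
  [[0,0,0.006],[0,0,0],0.085],
  [[0,0,0.006],[0,0,0],0.05],
  [[0,0,0.006],[0,0,0],0.05],
  [[0,0,0.006],[0,0,0],0.05],
  [[0,0,0.006],[0,0,0],0.05],
  [[0,0,0.006],[0,0,0],0.05],
], squeeze=50)

```text
t: 12.15
ee_pos: [0.6212, 0.1392, 0.0761]
orientation: [2.22, 2.221, 0.003]
force: [-2.2, 0.6, 7.2]
finger_gap: 0.0589
grip_force: 47.2
```

Emit:
move_arm([
  [[0,0,-0.015],[0,0,0],0.05],
  [[0,0,-0.04],[0,0,0],0.05],
  [[0.01,-0.012,-0.05],[0,0,0],0.05],
  [[0.035,-0.04,-0.05],[0,0,0],0.05],
  [[0.06,-0.07,-0.05],[0,0,0],0.05],
  [[0.085,-0.1,-0.05],[0,0,0],0.05],
  [[0.108,-0.125,-0.05],[0,0,0],0.05],
  [[0.12,-0.138,-0.05],[0,0,0],0.05],
], squeeze=60)

```text
t: 12.95
ee_pos: [0.4793, 0.2606, 0.1244]
orientation: [-2.219, -2.223, 0.001]
force: [0.4, -0.0, -3.5]
finger_gap: 0.0592
grip_force: 57.5
```

Emit:
move_arm([
  [[0.0055,-0.007,0],[0,0,0],0.05],
  [[0.0055,-0.007,0],[0,0,0],0.05],
  [[0.0055,-0.007,0.015],[0,0,0],0.05],
  [[0.0055,-0.007,0.03],[0,0,0],0.05],
  [[0.0055,-0.007,0.04],[0,0,0],0.05],
  [[0.0055,-0.007,0.045],[0,0,0],0.05],
  [[0.0055,-0.007,0.046],[0,0,0],0.05],
  [[0.0055,-0.007,0.046],[0,0,0],0.05],
])

```text
t: 13.75
ee_pos: [0.4754, 0.2638, 0.0792]
orientation: [2.222, 2.22, -0.0]
force: [-4.6, -3.0, 9.8]
finger_gap: 0.059
grip_force: 59.1
```

```bash
python3 - <<'E'
from h import *
a=cams.grab_frame("scene")[0][120:300,150:390];b=cams.grab_frame("side")[0][190:370,220:460]
cv2.imwrite("pics/c3.png",cv2.resize(np.vstack([a,b]),None,fx=1.66,fy=1.66,interpolation=cv2.INTER_CUBIC))
print(env.get_state()["ee_pos"],env.get_state()["force"])
E
```

```text
[0.47542659 0.26391513 0.07929965] [-5.21413706 -2.3134709   8.32471344]
```

View pics/c3.png

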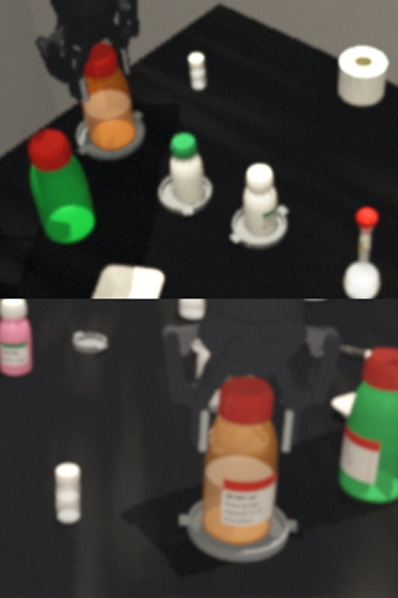

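The amber bottle is seated in the large dish (about 8 N of upward contact force). I'm releasing it and going for the vial.

Emit:
move_arm([
  [[0,0,0],[0,0,0],0.085],
  [[0,0,0],[0,0,0],0.085],
  [[0,0,0],[0,0,0],0.085],
  [[0,0,-0.03],[0,0,0],0.085],
  [[0,0,-0.075],[0,0,0],0.085],
  [[0,0,-0.12],[0,0,0],0.085],
  [[0,0,-0.15],[0,0,0],0.085],
  [[-0.003,0.02,-0.16],[0,0,0],0.06],
])

```text
t: 14.65
ee_pos: [0.4955, 0.2623, 0.2426]
orientation: [2.219, 2.222, 0.008]
force: [0.7, 1.7, -0.8]
finger_gap: 0.0728
grip_force: 0.0
```

Emit:
move_arm([
  [[-0.008,0.04,0],[0,0,0],0.05],
  [[-0.014,0.08,0],[0,0,0],0.05],
  [[-0.019,0.115,0],[0,0,0],0.05],
  [[-0.019,0.126,0.01],[0,0,0],0.05],
  [[-0.019,0.126,0.05],[0,0,0],0.05],
  [[-0.019,0.126,0.09],[0,0,0],0.05],
  [[-0.019,0.126,0.13],[0,0,0],0.05],
  [[-0.019,0.126,0.16],[0,0,0],0.05],
])

```text
t: 15.45
ee_pos: [0.6197, 0.2422, 0.0753]
orientation: [-2.22, -2.221, 0.004]
force: [-1.3, -0.4, 0.2]
finger_gap: 0.0505
grip_force: 0.0
```

```bash
python3 - <<'E'
from h import *
b=cams.grab_frame("side")[0][190:370,180:420];k=cams.get_calibration("wrist");w=cams.grab_frame("wrist")[0]
cv2.imwrite("pics/c4.png",np.vstack([cv2.resize(b,(360,270)),cv2.resize(w,(360,270))]))
print(env.get_state()["ee_pos"]); p=env.get_state()["ee_pos"];print("tcp px",proj(k,p), proj(k,np.array([.621,.2425,.048])))
print([(np.round(r["box"]).tolist(),round(r["p"],2)) for r in cams.spot_in("wrist","vial")])
E
```

```text
[0.61797187 0.24152542 0.07347197]
tcp px [312.14096712 309.71888163] [319.46514253 282.79111077]
[([301.0, 235.0, 342.0, 300.0], 0.96)]
```

View pics/c4.png

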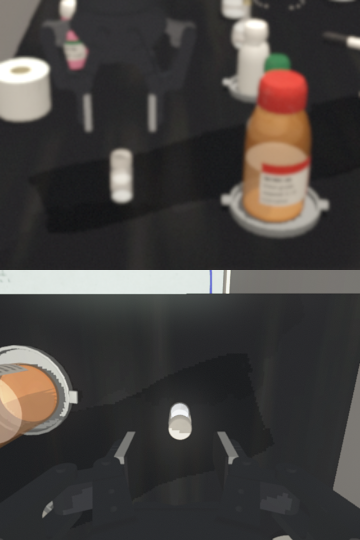

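The vial stands centred between the fingers, and the amber bottle sits flat inside its dish.

Emit:
move_arm([
  [[0,0,0.02],[0,0,0],0.05],
  [[0,0,0.045],[0,0,0],0.05],
  [[0,0,0.06],[0,0,0],0.05],
  [[0,0,0.063],[0,0,0],0.05],
  [[0,0,0.063],[0,0,0],0.05],
])

```text
t: 16.1
ee_pos: [0.6221, 0.2429, 0.0168]
orientation: [2.221, 2.221, 0.002]
force: [0.3, -0.2, 0.6]
finger_gap: 0.05
grip_force: 0.0
```

Emit:
move_arm([
  [[0,0,0],[0,0,0],0.01],
  [[0,0,0],[0,0,0],0.01],
  [[0,0,0],[0,0,0],0.01],
  [[0,0,0],[0,0,0],0.01],
  [[0,0,0],[0,0,0],0.01],
], squeeze=20)

```text
t: 16.6
ee_pos: [0.6221, 0.2428, 0.0167]
orientation: [2.221, 2.221, 0.003]
force: [-1.1, -0.2, 6.1]
finger_gap: 0.0185
grip_force: 21.9
```

Emit:
move_arm([
  [[0,0,-0.03],[0,0,0],0.01],
  [[0,0,-0.07],[0,0,0],0.01],
  [[-0.01,0,-0.09],[0,0,0],0.01],
  [[-0.04,0,-0.09],[0,0,0],0.01],
  [[-0.08,0,-0.09],[0,0,0],0.01],
  [[-0.12,0,-0.09],[0,0,0],0.01],
  [[-0.16,-0.001,-0.09],[0,0,0],0.01],
  [[-0.2,-0.002,-0.09],[0,0,0],0.01],
])

```text
t: 17.4
ee_pos: [0.6193, 0.041, 0.1058]
orientation: [2.221, 2.221, 0.001]
force: [0.4, -0.9, -0.5]
finger_gap: 0.0191
grip_force: 20.8
```

Emit:
move_arm([
  [[-0.04,0,0],[0,0,0],0.01],
  [[-0.08,-0.001,0],[0,0,0],0.01],
  [[-0.12,-0.001,0],[0,0,0],0.01],
  [[-0.15,-0.002,0],[0,0,0],0.01],
  [[-0.175,-0.002,0],[0,0,0],0.01],
  [[-0.181,-0.002,0],[0,0,0],0.01],
  [[-0.181,-0.002,0],[0,0,0],0.01],
])

```text
t: 18.1
ee_pos: [0.6173, -0.1393, 0.1054]
orientation: [2.223, 2.22, 0.0]
force: [0.2, 0.4, -0.1]
finger_gap: 0.019
grip_force: 20.8
```

Emit:
move_arm([
  [[0,0,0.03],[0,0,0],0.01],
  [[0,0,0.05],[0,0,0],0.01],
  [[0,0,0.068],[0,0,0],0.01],
  [[0,0,0.07],[0,0,0],0.01],
  [[0,0,0.07],[0,0,0],0.01],
])

```text
t: 18.6
ee_pos: [0.6173, -0.1373, 0.0353]
orientation: [-2.219, -2.222, 0.0]
force: [0.1, 0.4, -0.8]
finger_gap: 0.0184
grip_force: 20.8
```

```bash
python3 - <<'E'
from h import *
a=cams.grab_frame("scene")[0][150:300,330:490];w=cams.grab_frame("wrist")[0]
cv2.imwrite("pics/c5.png",np.vstack([cv2.resize(a,(480,450))[:300],cv2.resize(w,(400,300))[:, :].copy() if 0 else cv2.resize(w,(480,300))]))
print(env.get_state()["ee_pos"],env.get_state()["finger_gap"])
E
```

```text
[ 0.6180995  -0.13798472  0.03641774] 0.018612743497436798
```

View pics/c5.png

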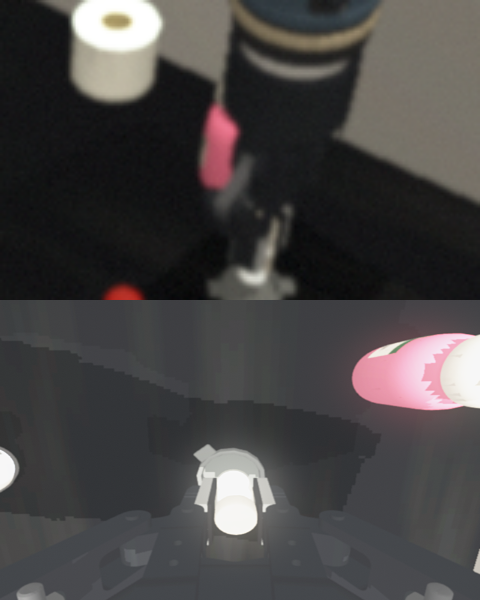

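The vial is centred over the small dish, so I'm lowering it.

Emit:
move_arm([
  [[0,0,0.008],[0,0,0],0.01],
  [[0,0,0.014],[0,0,0],0.01],
  [[0,0,0.0165],[0,0,0],0.01],
  [[0,0,0.0165],[0,0,0],0.01],
  [[0,0,0.017],[0,0,0],0.01],
  [[0,0,0.017],[0,0,0],0.01],
])

```text
t: 19.3
ee_pos: [0.617, -0.1385, 0.0193]
orientation: [2.222, 2.221, 0.0]
force: [-4.4, 1.0, 11.2]
finger_gap: 0.0186
grip_force: 19.9
```

Emit:
move_arm([
  [[0,0,0],[0,0,0],0.045],
  [[0,0,0],[0,0,0],0.045],
  [[0,0,0],[0,0,0],0.045],
  [[0,0,-0.03],[0,0,0],0.045],
  [[0,0,-0.07],[0,0,0],0.045],
  [[0,0,-0.11],[0,0,0],0.045],
  [[0,0,-0.15],[0,0,0],0.045],
  [[0,0,-0.19],[0,0,0],0.045],
])

```text
t: 20.1
ee_pos: [0.6171, -0.1385, 0.2097]
orientation: [-2.221, -2.221, 0.0]
force: [0.9, 0.0, 0.2]
finger_gap: 0.045
grip_force: 0.0
```

```bash
python3 - <<'E'
from h import *
a=cams.grab_frame("scene")[0];w=cams.grab_frame("wrist")[0]
cv2.imwrite("pics/c6.png",np.hstack([a[130:350,180:490],np.pad(w[100:320,150:500],((0,0),(0,0),(0,0)))]))
print(env.get_state()["ee_pos"])
E
```

```text
[ 0.61974947 -0.13906165  0.21406563]
```

View pics/c6.png

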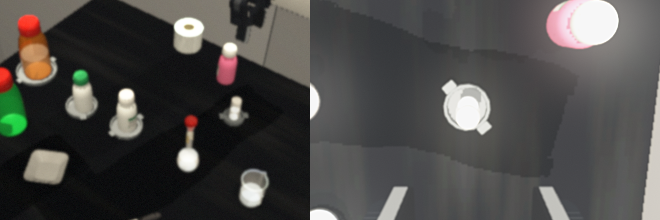

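The picture shows all four containers upright in their dishes, with the flask and beaker where they were and the arm clear.

```bash
python3 -c "
from rig import env
print(env.finish_job())"
```

```text
the job is handed in; nothing more can be done
None
```

I put all four containers upright in their dishes and handed the job in at about 20 s; the last picture shows the flask and beaker still in place, but the hand-in returned no verdict.

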